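# Stand the fallen menu board up and push it back against the bottle tray

## Robot

A 7-joint arm with a two-finger parallel gripper is mounted at the origin on the work surface. World frame = base frame: x ahead of the robot, y to its left, z up, the work surface at z = 0. Lengths are in m, angles in rad, forces in N, time in s.
With the tool pointing down it reaches from about 0.4 to 0.925 m from the base axis. Payload 4.1 kg.
Tool frame: the origin (TCP) lies at the very end of the fingers, on their centre line; the grasp point (between the pads) lies tcp_to_grasp behind it (tcp_to_grasp is the distance from the TCP to the grasp point, in m); z points along the fingers, y is the line along which they close (so a half turn about z gives the same grasp; the last joint's range is limited). The gripper opens to 85 mm and grips with 20 to 120 N. Pads are 22 mm wide; open, the fingers measure 114 mm over their backs; the gripper's body (76 mm by 85 mm) begins 54 mm behind the grasp point. The pads swing forward as they close: fully open they stand 13 mm farther back than shut.
Start: joints at [1.175, 0.398, 0.045, 1.537, -0.019, 1.207, -0.051], TCP at [0.19, -0.622, 0.231] pointing down, gripper open.
Joint ranges: [-2.82, 2.82], [-0.49, 2.23], [-1.37, 1.46], [0, 2.46], [-1.36, 4.5], [0.23, 2], [-2.94, 2.94]. Speed limits (rad/s): [2.57, 2.57, 3.14, 3.14, 3.14, 3.14, 3.14].

## Interface

Orientations are given as a unit quaternion [x, y, z, w].
In Python, from bench import * gives the robot as it stands. The module is installed in compiled form; this text tells all that it offers.
- The arm moves only by the tool jog_arm, never from a script. Its arguments are lists of equal length, an entry for each row: "dp": the shift along the world's x, y, z in units of 300 mm (1.0 is 300 mm), a list of three; "rotation": the turn, a rotation vector about the world's x, y, z in units of 0.5 rad (1.0 is 0.5 rad), a list of three; "fingers": the opening, from 0 (shut) to 1 (fully open). In form: {"dp": [[tx, ty, tz], ...], "rotation": [[ax, ay, az], ...], "fingers": [fingers, ...]}. A call has 1 to 12 rows; each row is the pose to reach, as a shift and turn from the pose commanded when the call began; what a row does not reach only later rows make up. A row lasts 1/8 s, in which the tool goes at most 62.5 mm and 10.7 degrees, less where a joint would pass 70% of its speed; a pose out of reach is approached as far as the arm can. A call with a number of a shift or a turn outside -1 to 1 is refused whole. A call with a gripper value outside its range is refused whole. The fingers move at their own pace and stop on an object; "newtons" is the grip in N (left out, the last holds). Time passes only in rows, so rows that repeat a pose let the fingers close. It gives the time, the measured TCP pose, the force, the opening and the grip force at its end, in the units of the state.
- observe(): the state, without advancing time (a new reading comes with each control period).
- capture(name): name is "side" or "top" or "wrist"; returns a dict with "image" (400x640x3 uint8, red, green, blue), "z_map" (400x640 float32, m along the optical axis (not along the pixel's ray), 0 where there is no reading), "fx", "fy", "cx", "cy" (pixels), "rvec" (rotation vector, rad) and "tvec" (3), from world to camera coordinates, as OpenCV has them. Camera axes: x right, y down, z forward; pixel columns grow to the right and rows downward; lengths in m; the calibration is good to about 2 mm. A picture is of the moment at which its call begins.
- finish_job(): hands the job in; it is judged then, once.
The state is a dict: "t": time; "joint_positions": joint angles; "dq": joint speeds; "joint_efforts": joint torques, N m; "ee_pos": TCP position; "tool_rot": TCP orientation; "contact_force": force on the tool from outside, world axes, zero at the start; "ft_torque": the same for the moment, N m; "finger_gap": opening from 0.0 (shut) to 1.0 (fully open); "grasp_force": force on a finger pad.
Only numpy, scipy, OpenCV 4.12 (cv2) and the standard library are available. Lean on these libraries where they do the work, as an engineer would, in place of code of your own. Each camera call takes 0.05 s, during which the arm holds its last target. There are 200 camera calls.

## Task

The little blackboard menu stand has been knocked onto its back on the tasting table. Stand it up by pushing its wooden foot over with the fingertips, and once it stands push it along the table until its back is flat against the long side of the wooden bottle tray that faces it, not sticking out past the tray's ends. Only push it, never lift it off the table, and leave the other things on the table as they are.

Things in the scene. Friction and masses are not known exactly. Their poses are not given: they have to be found in the camera images.
- board: Loose L-shaped menu stand, 0.25 to 0.45 kg, mostly foot; 110 mm wide along its y. Starts on its back: dark panel 10 mm thick flat on the table, pale foot slab 22 mm thick sticking up 95 mm at one end. Origin: middle of the heel edge, on the table, where foot's underside meets panel's back. x: along the panel (level now, up once it stands). z: along the foot (up now, level once it stands)
- board_foot (a point): Middle of the foot's inner face at its free end: board x 22 mm, z 95 mm. The foot fills board x 0 to 22, z 0 to 95 mm. Pushing the upper part of this face towards board -x (about 1 to 2 N) turns the stand about its heel; from about 30 degrees on it falls onto its foot by itself. Standing, the foot lies flat, 22 mm high, slides under 1 to 5 N, and turns if pushed at one narrow spot only
- board_top (a point): Middle of the panel's back at its top edge: board x 115 mm, z 0. The panel fills board x 22 to 115, z 0 to 10 mm. Standing, the stand is 115 mm tall, its back (plane z = 0) is upright and its foot points away from the tray
- tray: Fixed open wooden tray, 340 mm long, 180 mm deep, 70 mm high, two wine bottles lying in it (tops 82 mm high). Origin: middle of the lower edge of the outer face of the long side nearest the board, on the table; the face is plain and upright. x: level, square to that face, into the tray; y: along the face, from -170 to 170 mm. The lying panel points towards it within about 0.65 rad
- bottle: Loose green half bottle of wine standing upright, 60 mm across, 235 mm high; origin under its centre. Leave alone
- glass: Loose clear stemmed tasting glass, 68 mm across, 152 mm high; origin under its centre. Leave alone
- jar: Loose terracotta-coloured jar with a wooden cap, 64 mm across, 90 mm high; origin under its centre. Leave alone
- candle: Loose low amber candle glass, 68 mm across, 30 mm high; origin under its centre. Leave alone
- opener: Loose folded bottle opener lying flat, 110 x 22 x 16 mm, long along its x; origin under its centre. Leave alone
- bowl: Loose dark wooden bowl, 110 mm across, 45 mm high; origin under its centre. Leave alone

How it is judged:
By the outcome, as a careful person would: the job done as asked, in the order asked, and still so for the second after the job is handed in, with the robot touching nothing.
It also fails if it takes over 59 s, if anything falls off the work surface, if the arm or the gripper's body presses on something with over 40 N, if the wrist force passes 120 N, or if a joint passes its speed limit or range.

## Working session

There is one attempt and no reset: what is moved stays moved. The work goes in short steps, Python scripts to look and compute and a tool call to move; the robot and the scene stay as the last step left them, time stands still between calls to the robot, and variables do not carry over. Pictures are saved under pics/ and viewed, at most 10 in all, crops included, and the job is handed in when it is done.

Besides the shell and the picture viewer there is one more tool, called by a JSON object that holds its "api" and its "payload". jog_arm: Moves the arm, as the interface text tells. Shifts and turns lie within -1 to 1; 1 stands for 300 mm of shift or 0.5 rad of turn. Its arguments: {"type":"object","properties":{"dp":{"type":"array"},"rotation":{"type":"array"},"fingers":{"type":"array"},"newtons":{"type":"number"}},"required":["dp","rotation","fingers"]}

```bash
mkdir -p pics; cat > h.py <<'E'
from bench import *
import numpy as np, cv2
def grab(n):
    c=capture(n); R=cv2.Rodrigues(np.array(c['rvec'],float))[0]; t=np.array(c['tvec'],float).reshape(3)
    z=c['z_map']; v,u=np.mgrid[:400,:640]
    P=np.stack([(u-c['cx'])/c['fx']*z,(v-c['cy'])/c['fy']*z,z],-1)
    W=(P-t)@R; W[z==0]=np.nan
    return c,R,t,W
def save(n,c): cv2.imwrite('pics/'+n+'.png',c['image'][...,::-1])
E
python3 - <<'E'
from h import *
for n in('top','side'):
    c,R,t,W=grab(n); save(n+'0',c); np.savez(n+'0.npz',W=W,im=c['image'])
    print(n,c['fx'],c['cx'],c['cy'],-R.T@t,np.isnan(W).mean())
print(observe())
E
```

```text
top 366.12607505063886 319.67096902009496 196.64011557217606 [ 0.50633011 -0.11830855  0.8356912 ] 0.0038203125
side 366.82781010901897 314.9604995923893 200.66832424106963 [0.38624617 0.45913514 0.63191242] 0.00390625
{'t': 0.1, 'joint_positions': array([ 1.17498449,  0.39911594,  0.04507051,  1.53773337, -0.01867427,
        1.2069106 , -0.05069456]), 'dq': array([ 0.00033405, -0.00019453, -0.00044864, -0.00219914,  0.00120488,
       -0.00132173, -0.00012858]), 'joint_efforts': array([ 3.55908858e-03, -4.76262939e+01,  1.36993144e+00, -2.54950458e+01,
        1.19418494e-02,  4.94283187e-03,  1.44611244e-05]), 'ee_pos': array([ 0.18993986, -0.62104191,  0.23037859]), 'tool_rot': array([ 9.89000600e-01,  1.47908928e-01, -2.06812512e-04, -8.48299996e-04]), 'contact_force': array([ 0.10481553, -0.40629487, -0.21857086]), 'ft_torque': array([-0.05171943, -0.01037649,  0.03095223]), 'grasp_force': 0.0, 'finger_gap': 1.000226595812345}
```

View pics/top0.png

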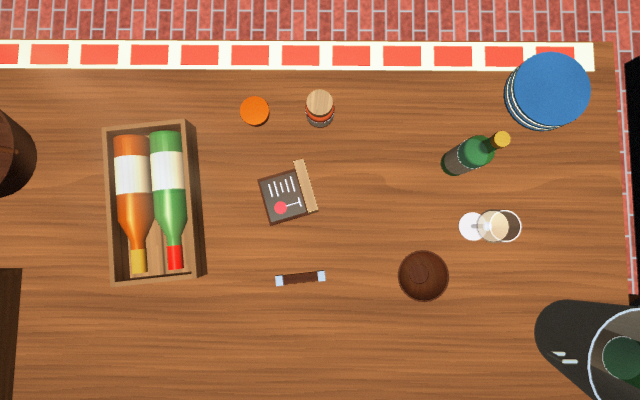

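View pics/side0.png

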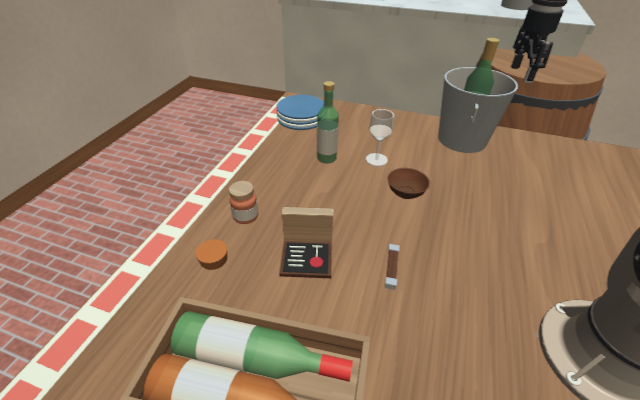

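The top view shows the board panel at about (283,195) with its foot edge at (306,186), and the tray's facing side at about column 190–200. The candle (254,110), jar (320,105) and opener (300,278) are the nearest neighbours.

```bash
python3 - <<'E'
from h import *
d=np.load('top0.npz'); W=d['W']
def rect(m,n):
    p=W[m][:,:2].astype(np.float32); r=cv2.minAreaRect(p); print(n,len(p),np.round(r[0],4),np.round(r[1],4),round(r[2],2),np.round(cv2.boxPoints(r),3).tolist())
def box(r0,r1,c0,c1):
    m=np.zeros((400,640),bool); m[r0:r1,c0:c1]=1; return m
Z=W[...,2]; b=box(155,228,252,325)
rect(b&(Z>.088)&(Z<.102),'foot'); rect(b&(Z>.006)&(Z<.014),'panel')
tr=box(112,292,95,210); rect(tr&(Z>.064)&(Z<.074),'trayrim')
rect(box(90,130,235,275)&(Z>.02),'candle'); rect(box(80,130,295,340)&(Z>.08),'jar')
rect(box(262,292,268,332)&(Z>.009),'opener'); rect(box(245,305,390,455)&(Z>.035),'bowl')
rect(box(125,180,435,515)&(Z>.15),'bottle'); rect(box(205,250,455,525)&(Z>.1),'glass')
# tray right face: upper edge line fit
m=tr&(Z>.064)&(Z<.074); q=W[m]; q=q[np.argsort(q[:,0])]
e=[]
for lo in np.arange(q[0,0]+.02,q[-1,0]-.02,.006):
    s=q[(q[:,0]>=lo)&(q[:,0]<lo+.006)]; e.append((lo+.003,s[:,1].min()))
e=np.array(e); print('face line',np.polyfit(e[:,0],e[:,1],1),e[:,0].min(),e[:,0].max(), np.median(np.abs(e[:,1]-np.polyval(np.polyfit(e[:,0],e[:,1],1),e[:,0]))))
E
```

```text
foot 577 [ 0.5939 -0.0808] [0.1101 0.0219] 17.03 [[0.5379999876022339, -0.0860000029206276], [0.5440000295639038, -0.10700000077486038], [0.6499999761581421, -0.07500000298023224], [0.6430000066757202, -0.05400000140070915]]
panel 1915 [ 0.5803 -0.0357] [0.1102 0.1142] 16.96 [[0.5109999775886536, 0.003000000026077032], [0.5440000295639038, -0.10599999874830246], [0.6499999761581421, -0.07400000095367432], [0.6159999966621399, 0.03500000014901161]]
trayrim 4478 [0.56   0.2522] [0.3411 0.1835] 6.44 [[0.3799999952316284, 0.3240000009536743], [0.4009999930858612, 0.1420000046491623], [0.7400000095367432, 0.18000000715255737], [0.718999981880188, 0.3630000054836273]]
candle 683 [0.7707 0.0406] [0.064  0.0666] 89.92 [[0.7369999885559082, 0.008999999612569809], [0.8040000200271606, 0.008999999612569809], [0.8040000200271606, 0.0729999989271164], [0.7369999885559082, 0.0729999989271164]]
jar 574 [ 0.7695 -0.1072] [0.0554 0.0545] 0.78 [[0.7409999966621399, -0.07999999821186066], [0.7419999837875366, -0.13500000536441803], [0.7979999780654907, -0.1340000033378601], [0.796999990940094, -0.07999
[... 314 characters left out ...]
 -0.27900001406669617], [0.35600000619888306, -0.38600000739097595], [0.46299999952316284, -0.382999986410141], [0.46000000834465027, -0.2759999930858612]]
bottle 882 [ 0.6571 -0.4114] [0.054  0.0473] 27.27 [[0.621999979019165, -0.40299999713897705], [0.6439999938011169, -0.4449999928474426], [0.6919999718666077, -0.41999998688697815], [0.6700000166893005, -0.3779999911785126]]
glass 950 [ 0.5158 -0.4535] [0.0633 0.0659] 16.7 [[0.47600001096725464, -0.4309999942779541], [0.4950000047683716, -0.49399998784065247], [0.5559999942779541, -0.47600001096725464], [0.5370000004768372, -0.4129999876022339]]
face line [0.11673651 0.09572017] 0.4053343602389627 0.7173343602389629 0.00015865351139135453
```

{"api": "jog_arm", "payload": {"dp": [[0.1,0.15,0],[0.2,0.3,0],[0.3,0.45,0],[0.4,0.6,0],[0.5,0.75,0],[0.6,0.9,0],[0.65,0.95,0],[0.65,0.95,0]], "rotation": [[0,0,0.15],[0,0,0.3],[0,0,0.45],[0,0,0.6],[0,0,0.75],[0,0,0.9],[0,0,1],[0,0,1]], "fingers": [0.6,0.6,0.6,0.6,0.6,0.6,0.6,0.6]}}

```text
t: 1.1
ee_pos: [0.3859, -0.3358, 0.2312]
tool_rot: [0.921, 0.389, -0.0, 0.0]
contact_force: [-0.5, -0.9, -0.2]
finger_gap: 0.599
grasp_force: 0.0
```

{"api": "jog_arm", "payload": {"dp": [[0.1,0.15,0],[0.2,0.3,0],[0.3,0.45,0],[0.4,0.6,0],[0.5,0.75,0],[0.6,0.9,0],[0.66,0.96,0],[0.66,0.96,0]], "rotation": [[0,0,0.15],[0,0,0.3],[0,0,0.45],[0,0,0.6],[0,0,0.75],[0,0,0.9],[0,0,1],[0,0,1]], "fingers": [0.6,0.6,0.6,0.6,0.6,0.6,0.6,0.6]}}

```text
t: 2.1
ee_pos: [0.5839, -0.0493, 0.2306]
tool_rot: [0.797, 0.604, -0.0, -0.0]
contact_force: [0.2, 0.3, -0.1]
finger_gap: 0.602
grasp_force: 0.0
```

{"api": "jog_arm", "payload": {"dp": [[0,0,0],[0,0,0],[0,0,0],[0,0,0]], "rotation": [[0,0,0.35],[0,0,0.7],[0,0,1],[0,0,1]], "fingers": [0.6,0.6,0.6,0.6]}}

```text
t: 2.6
ee_pos: [0.5823, -0.0523, 0.2309]
tool_rot: [0.626, 0.78, -0.001, 0.0]
contact_force: [0.8, 0.7, -0.1]
finger_gap: 0.599
grasp_force: 0.0
```

{"api": "jog_arm", "payload": {"dp": [[0,0,0],[0,0,0],[0,0,0]], "rotation": [[0,0,0.14],[0,0,0.14],[0,0,0.14]], "fingers": [0.6,0.6,0.6]}}

```text
t: 2.98
ee_pos: [0.5829, -0.0497, 0.2313]
tool_rot: [0.597, 0.803, -0.0, 0.0]
contact_force: [0.1, -0.2, -0.4]
finger_gap: 0.595
grasp_force: 0.0
```

```bash
python3 - <<'E'
from h import *
from scipy.spatial.transform import Rotation as Ro
s=observe(); M=Ro.from_quat(s['tool_rot']).as_matrix(); print(s['t'],s['ee_pos'],M.round(3).tolist(),s['finger_gap'],s['contact_force'],s['joint_positions'])
c,R,t,W=grab('side'); save('side1',c)
E
```

```text
2.975 [ 0.5829089  -0.04965455  0.23126693] [[-0.288, 0.958, -0.0], [0.958, 0.288, -0.001], [-0.0, -0.0, -1.0]] 0.5952806654333924 [ 0.10989902 -0.18482227 -0.41555724] [ 0.47413863  0.32475052 -0.58034395  1.68409381  0.19018201  1.18960237
  0.13905199]
```

View pics/side1.png

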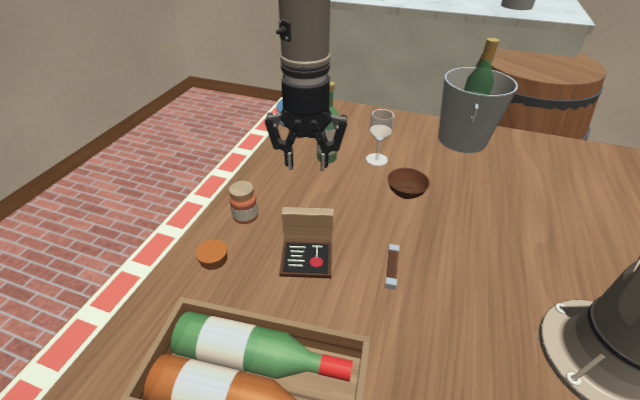

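The gripper hangs above the board (fingers about (290,160) and (323,160)), spread across its width. I'll lower it in front of the foot's inner face.

{"api": "jog_arm", "payload": {"dp": [[-0.005,0.03,-0.1],[-0.005,0.03,-0.2],[-0.005,0.03,-0.3],[-0.005,0.03,-0.4],[-0.005,0.03,-0.5],[-0.005,0.03,-0.53],[-0.005,0.03,-0.53]], "rotation": [[0,0,0],[0,0,0],[0,0,0],[0,0,0],[0,0,0],[0,0,0],[0,0,0]], "fingers": [0.6,0.6,0.6,0.6,0.6,0.6,0.6]}}

```text
t: 3.9
ee_pos: [0.5817, -0.0396, 0.0723]
tool_rot: [0.595, 0.804, -0.0, -0.0]
contact_force: [0.2, 0.2, 1.1]
finger_gap: 0.598
grasp_force: 0.0
```

{"api": "jog_arm", "payload": {"dp": [[0.01,-0.033,0],[0.02,-0.065,0],[0.026,-0.085,0],[0.032,-0.105,0],[0.038,-0.125,0],[0.044,-0.145,0],[0.05,-0.165,0],[0.056,-0.185,0]], "rotation": [[0,0,0],[0,0,0],[0,0,0],[0,0,0],[0,0,0],[0,0,0],[0,0,0],[0,0,0]], "fingers": [0.6,0.6,0.6,0.6,0.6,0.6,0.6,0.6]}}

```text
t: 4.9
ee_pos: [0.5983, -0.0957, 0.0721]
tool_rot: [0.595, 0.804, -0.0, -0.0]
contact_force: [-0.5, -0.1, 1.0]
finger_gap: 0.598
grasp_force: 0.0
```

```bash
python3 - <<'E'
from h import *
s=observe(); print(s['t'],s['ee_pos'],s['contact_force'])
c,R,t,W=grab('side'); cv2.imwrite('pics/side2.png',cv2.resize(c['image'][120:320,180:460,::-1],None,fx=2,fy=2))
E
```

```text
4.9 [ 0.59830971 -0.09574842  0.07213311] [-0.53485609 -0.13907433  1.04269804]
```

View pics/side2.png

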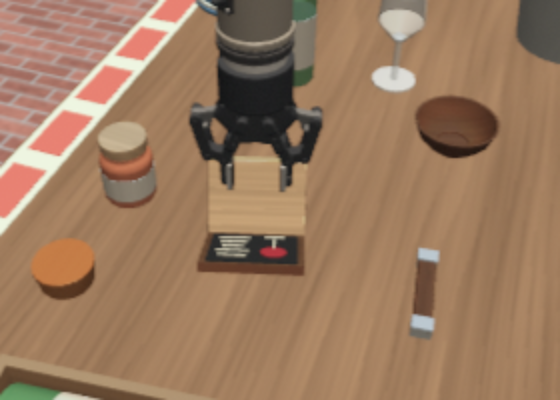

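The foot is tilting back with both fingertips on it (crop (230,175) and (285,175)), so I keep pushing.

{"api": "jog_arm", "payload": {"dp": [[0.006,-0.02,0],[0.012,-0.04,0],[0.018,-0.06,0],[0.024,-0.08,0],[0.03,-0.1,0],[0.036,-0.12,0],[0.042,-0.14,0],[0.048,-0.16,0],[0.048,-0.16,0],[0.048,-0.16,0]], "rotation": [[0,0,0],[0,0,0],[0,0,0],[0,0,0],[0,0,0],[0,0,0],[0,0,0],[0,0,0],[0,0,0],[0,0,0]], "fingers": [0.6,0.6,0.6,0.6,0.6,0.6,0.6,0.6,0.6,0.6]}}

```text
t: 6.2
ee_pos: [0.6128, -0.1428, 0.0723]
tool_rot: [0.595, 0.804, 0.0, -0.0]
contact_force: [0.1, -0.4, 0.5]
finger_gap: 0.599
grasp_force: 0.0
```

```bash
python3 - <<'E'
from h import *
s=observe(); print(s['t'],s['ee_pos'],s['contact_force'])
c,R,t,W=grab('side'); cv2.imwrite('pics/side3.png',cv2.resize(c['image'][120:320,180:460,::-1],None,fx=2,fy=2))
E
```

```text
6.2 [ 0.61278376 -0.14281406  0.07232582] [ 0.14491317 -0.40498974  0.47168441]
```

View pics/side3.png

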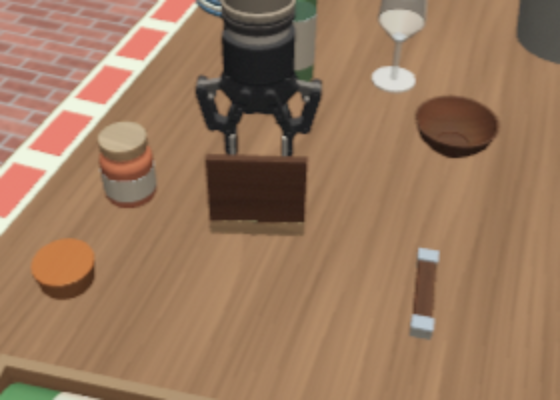

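The board now stands, with its back facing the camera (crop (257,190)). I back the fingers off over the foot and measure.

{"api": "jog_arm", "payload": {"dp": [[0.012,-0.04,0],[0.03,-0.1,0],[0.048,-0.16,0],[0.075,-0.25,0],[0.085,-0.28,0],[0.085,-0.28,0]], "rotation": [[0,0,0],[0,0,0],[0,0,0],[0,0,0],[0,0,0],[0,0,0]], "fingers": [0.6,0.6,0.6,0.6,0.7,0.7]}}

```text
t: 7.0
ee_pos: [0.6382, -0.2282, 0.072]
tool_rot: [0.596, 0.803, 0.0, -0.0]
contact_force: [0.5, 0.8, -0.7]
finger_gap: 0.706
grasp_force: 0.0
```

```bash
cat >> h.py <<'E'
FA,FB=0.11674,0.09572
def board(W,roi=None):
    # panel's top edge (z ~ 0.115) from a top view
    Z=W[...,2]; m=(Z>.105)&(Z<.122)&(W[...,0]>.5)&(W[...,0]<.7)&(W[...,1]>-.125)&(W[...,1]<.22)
    m=cv2.morphologyEx(m.astype(np.uint8),cv2.MORPH_OPEN,np.ones((2,2)))
    n,l,st,_=cv2.connectedComponentsWithStats(m); k=1+np.argmax(st[1:,4]); p=W[l==k][:,:2].astype(np.float32)
    r=cv2.minAreaRect(p); b=cv2.boxPoints(r); print('top edge',len(p),np.round(r[0],4),np.round(r[1],4),round(r[2],2),np.round(b,4).tolist())
    print('corner dist to face mm',np.round((FA*b[:,0]+FB-b[:,1])/np.hypot(1,FA)*1e3,1))
E
python3 - <<'E'
from h import *
s=observe(); print(s['t'],s['ee_pos'],s['contact_force'])
c,R,t,W=grab('top'); board(W); np.savez('t1.npz',W=W); 
Z=W[...,2]; m=(Z>.017)&(Z<.027)&(W[...,0]>.5)&(W[...,0]<.7)&(W[...,1]>-.25)&(W[...,1]<-.05)
p=W[m]; print(len(p),p.min(0),p.max(0)); r=cv2.minAreaRect(p[:,:2].astype(np.float32)); print(r,cv2.boxPoints(r))
f=(Z>.03)&(Z<.1)&(W[...,0]>.5)&(W[...,0]<.75)&(W[...,1]>-.3)&(W[...,1]<-.15); print(f.sum())
E
```

```text
7.0 [ 0.63816274 -0.22818752  0.07204388] [ 0.51080804  0.75291865 -0.66093426]
top edge 293 [ 0.6087 -0.0955] [0.13   0.0114] 17.3 [[0.5450000166893005, -0.10939999669790268], [0.5483999848365784, -0.12020000070333481], [0.6725000143051147, -0.08160000294446945], [0.6690999865531921, -0.07069999724626541]]
corner dist to face mm [266.9 278.1 254.1 242.9]
1787 [ 0.54621593 -0.19772806  0.01708159] [ 0.67567022 -0.08948338  0.02657037]
((0.6119734048843384, -0.13955658674240112), (0.11017338186502457, 0.08921388536691666), 17.077835083007812) [[ 0.54621595 -0.11309385]
 [ 0.5724154  -0.198374  ]
 [ 0.67773086 -0.16601932]
 [ 0.6515314  -0.08073917]]
10
```

{"api": "jog_arm", "payload": {"dp": [[0,0,-0.06],[0,0,-0.12],[0,0,-0.18],[0,0,-0.22],[0,0,-0.22],[-0.012,0.04,-0.22],[-0.024,0.08,-0.22],[-0.03,0.1,-0.22],[-0.03,0.1,-0.22]], "rotation": [[0,0,0],[0,0,0],[0,0,0],[0,0,0],[0,0,0],[0,0,0],[0,0,0],[0,0,0],[0,0,0]], "fingers": [0.7,0.7,0.7,0.7,0.7,0.7,0.7,0.7,0.7]}}

```text
t: 8.18
ee_pos: [0.6295, -0.196, 0.0068]
tool_rot: [0.594, 0.804, 0.0, 0.0]
contact_force: [-0.2, -0.7, 0.2]
finger_gap: 0.698
grasp_force: 0.0
```

```bash
python3 - <<'E'
from h import *
s=observe(); print(s['t'],s['ee_pos'],s['contact_force'],s['finger_gap'])
p=s['ee_pos'][:2]; 
# arc: heading from +y, 17.1 -> 6.66 deg over 0.254 m
L=.26; T=np.zeros(2); 
for i in range(1,33):
    d=L/32; h=np.radians(17.1-10.3*(i-.5)/32); T=T+d*np.array([-np.sin(h),np.cos(h)])
    if i%11==0 or i==32: print(i,np.round(T/.3,3),'yaw units',round(-np.radians(10.3)*i/32/.5,3),'pos',p+T)
c,R,t,W=grab('side'); cv2.imwrite('pics/side4.png',cv2.resize(c['image'][100:300,180:460,::-1],None,fx=2,fy=2))
E
```

```text
8.175 [ 0.62946724 -0.19601804  0.00682942] [-0.19996545 -0.73514239  0.249474  ] 0.6975569268530867
11 [-0.079  0.287] yaw units -0.124 pos [ 0.60584265 -0.10983655]
22 [-0.14   0.579] yaw units -0.247 pos [ 0.5875854  -0.02236059]
32 [-0.179  0.847] yaw units -0.36 pos [0.57570455 0.05800538]
```

View pics/side4.png

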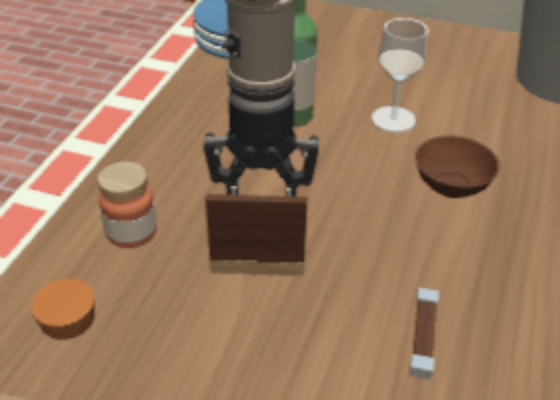

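The fingers are down behind the standing board, centred on it (crop (233,188) and (292,188)). Next comes the first third of the push.

{"api": "jog_arm", "payload": {"dp": [[-0.008,0.025,0],[-0.016,0.051,0],[-0.023,0.077,0],[-0.03,0.103,0],[-0.038,0.129,0],[-0.045,0.155,0],[-0.052,0.181,0],[-0.059,0.207,0],[-0.066,0.234,0],[-0.073,0.26,0],[-0.079,0.287,0],[-0.079,0.287,0]], "rotation": [[0,0,-0.01],[0,0,-0.022],[0,0,-0.033],[0,0,-0.045],[0,0,-0.056],[0,0,-0.067],[0,0,-0.079],[0,0,-0.09],[0,0,-0.101],[0,0,-0.112],[0,0,-0.124],[0,0,-0.124]], "fingers": [0.7,0.7,0.7,0.7,0.7,0.7,0.7,0.7,0.7,0.7,0.7,0.7]}}

```text
t: 9.72
ee_pos: [0.6052, -0.1088, 0.0062]
tool_rot: [0.619, 0.785, 0.001, -0.001]
contact_force: [-0.2, 0.0, 1.2]
finger_gap: 0.702
grasp_force: 0.0
```

```bash
python3 - <<'E'
from h import *
s=observe(); print(s['t'],s['ee_pos'],s['contact_force'])
c,R,t,W=grab('top'); save('top5',c)
Z=W[...,2]
for lo,hi,n in((.017,.027,'foot'),(.108,.121,'top')):
    m=(Z>lo)&(Z<hi)&(W[...,0]>.48)&(W[...,0]<.7)&(W[...,1]>-.2)&(W[...,1]<.09)
    m=cv2.morphologyEx(m.astype(np.uint8),cv2.MORPH_OPEN,np.ones((3,3)))
    k,l,st,_=cv2.connectedComponentsWithStats(m)
    for i in range(1,k):
        if st[i,4]>60: r=cv2.minAreaRect(W[l==i][:,:2].astype(np.float32)); print(n,st[i],np.round(r[0],4),np.round(r[1],4),r[2])
E
```

```text
9.725 [ 0.6052268  -0.10884686  0.00624276] [-0.15210286  0.02105626  1.15022178]
foot [273 168  20  49 585] [ 0.5868 -0.0289] [0.1101 0.0284] 13.202125549316406
top [262 163  16  54 315] [ 0.582  -0.0107] [0.1092 0.0112] 13.382287979125977
```

View pics/top5.png

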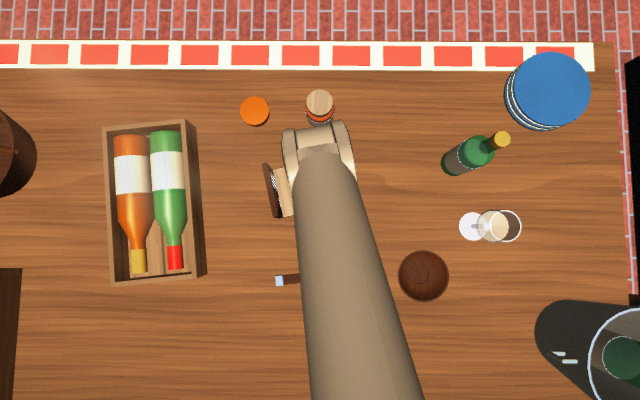

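The board (top edge at about (273,190)) follows, with its yaw at 13.3° as planned. The path to the tray is clear, so I continue.

{"api": "jog_arm", "payload": {"dp": [[-0.006,0.026,0],[-0.012,0.053,0],[-0.018,0.079,0],[-0.024,0.106,0],[-0.03,0.132,0],[-0.035,0.159,0],[-0.04,0.185,0],[-0.046,0.212,0],[-0.051,0.238,0],[-0.056,0.265,0],[-0.061,0.292,0],[-0.061,0.292,0]], "rotation": [[0,0,-0.01],[0,0,-0.022],[0,0,-0.033],[0,0,-0.045],[0,0,-0.056],[0,0,-0.067],[0,0,-0.079],[0,0,-0.09],[0,0,-0.101],[0,0,-0.112],[0,0,-0.124],[0,0,-0.124]], "fingers": [0.7,0.7,0.7,0.7,0.7,0.7,0.7,0.7,0.7,0.7,0.7,0.7]}}

```text
t: 11.28
ee_pos: [0.5874, -0.0216, 0.0065]
tool_rot: [0.643, 0.766, 0.001, -0.0]
contact_force: [0.9, -0.4, 0.5]
finger_gap: 0.703
grasp_force: 0.0
```

{"api": "jog_arm", "payload": {"dp": [[-0.004,0.025,0],[-0.009,0.05,0],[-0.013,0.075,0],[-0.017,0.1,0],[-0.02,0.125,0],[-0.024,0.15,0],[-0.028,0.175,0],[-0.031,0.2,0],[-0.033,0.215,0],[-0.035,0.23,0],[-0.035,0.23,0]], "rotation": [[0,0,-0.01],[0,0,-0.022],[0,0,-0.033],[0,0,-0.045],[0,0,-0.056],[0,0,-0.067],[0,0,-0.079],[0,0,-0.09],[0,0,-0.101],[0,0,-0.112],[0,0,-0.112]], "fingers": [0.7,0.7,0.7,0.7,0.7,0.7,0.7,0.7,0.7,0.7,0.7]}}

```text
t: 12.65
ee_pos: [0.5768, 0.0464, 0.0064]
tool_rot: [0.665, 0.747, 0.0, -0.0]
contact_force: [0.5, -1.8, 2.3]
finger_gap: 0.7
grasp_force: 1.3
```

```bash
cat > m.py <<'E'
from h import *
s=observe(); print(s['t'],s['ee_pos'],s['contact_force'])
c,R,t,W=grab('top'); Z=W[...,2]
m=(Z>.108)&(Z<.121)&(W[...,0]>.46)&(W[...,0]<.7)&(W[...,1]>.05)&(W[...,1]<.2)
m=cv2.morphologyEx(m.astype(np.uint8),cv2.MORPH_OPEN,np.ones((3,3)))
k,l,st,_=cv2.connectedComponentsWithStats(m)
for i in range(1,k):
    if st[i,4]>60:
        r=cv2.minAreaRect(W[l==i][:,:2].astype(np.float32)); b=cv2.boxPoints(r); print(st[i],np.round(r[0],4),np.round(r[1],4),r[2],'gap mm',np.round((FA*b[:,0]+FB-b[:,1])/np.hypot(1,FA)*1e3,1))
E
python3 m.py
```

```text
12.65 [0.57678903 0.04641319 0.00637806] [ 0.51957559 -1.76807905  2.3408749 ]
```

```bash
sed -i 's/np.ones((3,3))/np.ones((2,2))/; s/>60/>30/; s/(Z>.108)&(Z<.121)/(Z>.1)\&(Z<.125)/' m.py; python3 m.py; python3 - <<'E'
from h import *
c,R,t,W=grab('top'); a=c['image'][110:300,90:330,::-1]; c2,*_=grab('side'); b=c2['image'][150:400,150:470,::-1]
a=cv2.resize(a,(400,317)); b=cv2.resize(b,(400,312)); b=cv2.copyMakeBorder(b,0,5,0,0,cv2.BORDER_CONSTANT)
cv2.imwrite('pics/both6.png',np.hstack([a,b]))
E
```

```text
12.7 [0.5767563  0.04639641 0.00630381] [ 1.34041342 -2.36744243  1.20032823]
```

View pics/both6.png

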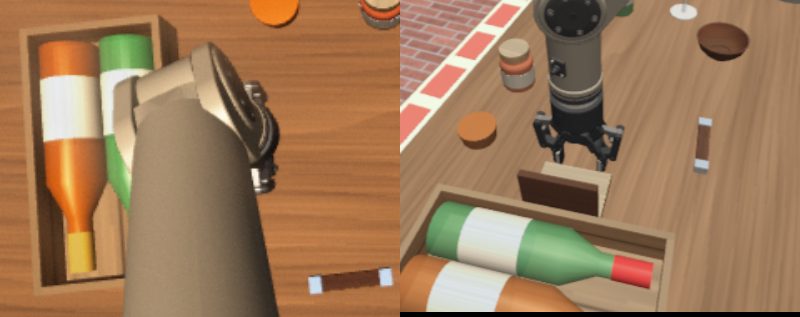

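The top view is occluded by the arm. The side view shows the board standing just short of the tray, square to it. About 10 mm should remain, so I finish slowly and watch the force.

{"api": "jog_arm", "payload": {"dp": [[-0.001,0.007,0],[-0.002,0.014,0],[-0.002,0.021,0],[-0.003,0.028,0],[-0.003,0.03,0],[-0.003,0.03,0]], "rotation": [[0,0,0],[0,0,0],[0,0,0],[0,0,0],[0,0,0],[0,0,0]], "fingers": [0.7,0.7,0.7,0.7,0.7,0.7]}}

```text
t: 13.6
ee_pos: [0.5757, 0.055, 0.0062]
tool_rot: [0.665, 0.747, 0.0, -0.0]
contact_force: [0.7, -1.4, 1.1]
finger_gap: 0.704
grasp_force: 1.1
```

{"api": "jog_arm", "payload": {"dp": [[0,0.003,0],[0,0.006,0],[0,0.006,0]], "rotation": [[0,0,0],[0,0,0],[0,0,0]], "fingers": [0.7,0.7,0.7]}}

```text
t: 13.98
ee_pos: [0.5757, 0.0564, 0.0062]
tool_rot: [0.665, 0.747, -0.0, -0.0]
contact_force: [0.4, -3.2, 0.7]
finger_gap: 0.701
grasp_force: 1.4
```

{"api": "jog_arm", "payload": {"dp": [[0,0.003,0],[0,0.006,0],[0,0.006,0]], "rotation": [[0,0,0],[0,0,0],[0,0,0]], "fingers": [0.7,0.7,0.7]}}

```text
t: 14.35
ee_pos: [0.5757, 0.0564, 0.0063]
tool_rot: [0.665, 0.747, -0.001, 0.001]
contact_force: [-0.5, -6.1, 1.1]
finger_gap: 0.7
grasp_force: 2.9
```

{"api": "jog_arm", "payload": {"dp": [[0,0.003,0],[0,0.007,0],[0,0.01,0],[0,0.01,0]], "rotation": [[0,0,0],[0,0,0],[0,0,0],[0,0,0]], "fingers": [0.7,0.7,0.7,0.7]}}

```text
t: 14.85
ee_pos: [0.5757, 0.0564, 0.0062]
tool_rot: [0.666, 0.746, -0.003, 0.002]
contact_force: [0.1, -10.1, 3.2]
finger_gap: 0.705
grasp_force: 5.1
```

{"api": "jog_arm", "payload": {"dp": [[0.001,-0.01,0],[0.003,-0.03,0],[0.008,-0.07,0],[0.02,-0.17,0],[0.025,-0.25,0.08],[0.025,-0.3,0.2],[0.025,-0.45,0.35],[0.025,-0.6,0.5],[0.025,-0.6,0.6],[0.025,-0.6,0.6]], "rotation": [[0,0,0],[0,0,0],[0,0,0],[0,0,0],[0,0,0],[0,0,0],[0,0,0],[0,0,0],[0,0,0],[0,0,0]], "fingers": [0.7,0.7,0.7,0.7,0.7,0.7,0.7,0.7,0.7,0.7]}}

```text
t: 16.1
ee_pos: [0.5857, -0.1196, 0.1895]
tool_rot: [0.665, 0.746, 0.002, 0.003]
contact_force: [0.5, 0.8, -0.3]
finger_gap: 0.697
grasp_force: 0.0
```

```bash
python3 m.py; python3 - <<'E'
from h import *
c,R,t,W=grab('top'); a=c['image'][110:300,90:330,::-1]; c2,*_=grab('side'); b=c2['image'][150:400,150:470,::-1]
a=cv2.resize(a,(400,317)); b=cv2.resize(b,(400,312)); b=cv2.copyMakeBorder(b,0,5,0,0,cv2.BORDER_CONSTANT)
cv2.imwrite('pics/both7.png',np.hstack([a,b]))
E
```

```text
16.1 [ 0.58569232 -0.11956783  0.18950225] [ 0.54600359  0.82540206 -0.25912078]
[182 171  12  56 439] [0.5564 0.1535] [0.0428 0.1145] 73.14404296875 gap mm [  3.9  49.6  10.4 -35.3]
```

View pics/both7.png

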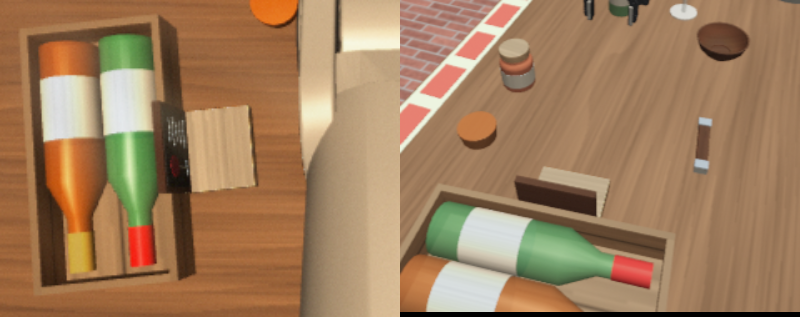

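The board stands against the tray's near side. I check the fit numerically from the foot's top face and the panel's back edge, and compare the other objects.

```bash
python3 - <<'E'
from h import *
c,R,t,W=grab('top'); Z=W[...,2]
sd=lambda p:(FA*p[:,0]+FB-p[:,1])/np.hypot(1,FA)*1e3
for lo,hi,n in((.018,.026,'foot'),(.111,.120,'top')):
    m=(Z>lo)&(Z<hi)&(W[...,0]>.47)&(W[...,0]<.66)&(W[...,1]>.03)&(W[...,1]<.2)
    p=W[m]; r=cv2.minAreaRect(p[:,:2].astype(np.float32)); print(n,len(p),r, np.round(sd(cv2.boxPoints(r)),1),p[:,2].mean())
    x0,x1=p[:,0].min(),p[:,0].max(); e=[]
    for a in np.linspace(x0+.01,x1-.014,14):
        q=p[(p[:,0]>=a)&(p[:,0]<a+.008)]; d=sd(q)
        if len(q): e.append((a,d.max(),d.min()))
    e=np.array(e); print(np.round(e[:,1],1),np.round(e[:,2],1)); print('angle deg rel',np.degrees(np.polyfit(e[:,0],e[:,1]/1e3,1)[0]),np.degrees(np.polyfit(e[:,0],e[:,2]/1e3,1)[0]))
d=np.load('top0.npz')['W']
for n,(r0,r1,c0,c1),z in(('candle',(90,130,235,275),.02),('opener',(262,292,268,332),.009),('jar',(80,130,295,340),.08)):
    f=lambda W:np.round(np.nanmean(W[r0:r1,c0:c1][W[r0:r1,c0:c1,2]>z],0),4)
    print(n,f(d),f(W))
E
```

```text
foot 1921 ((0.5703436732292175, 0.11493805050849915), (0.189412921667099, 0.09648345410823822), 6.726792335510254) [-1.1 95.4 95.2 -1.3] 0.02138032585363652
[-0.4 -0.5 30.3 93.6 94.4 95.  94.6 94.  94.5 94.2 94.6 95.2  0.8 -0.2] [-0.5 -0.8 -0.2  9.2  9.4  9.3 10.1  9.1  9.1  9.1  8.9 -1.  -0.9 -1.3]
angle deg rel 6.052026477588648 -0.22754892057629605
top 317 ((0.5645051002502441, 0.15643656253814697), (0.11014524847269058, 0.011590844951570034), 6.241564750671387) [-1.  10.5 11.3 -0.2] 0.11412460254364884
[10.5 10.5 10.1 10.1 10.   9.8 10.2 10.5 11.   9.9 10.1 10.4 10.1  9.8] [-0.4  0.3  0.4 -0.4 -0.4 -0.   0.8 -0.6 -0.3 -0.3  0.6 -0.4 -0.4  0. ]
angle deg rel -0.15520342539311818 -0.07006184512356067
candle [0.77   0.0403 0.0292] [0.7287 0.0127 0.154 ]
opener [ 0.3963 -0.0673  0.0138] [ 0.4772 -0.1048  0.6126]
jar [ 0.7683 -0.1074  0.0891] [ 0.6049 -0.1125  0.5379]
```

```bash
python3 -c "
from bench import *
print(finish_job())"
```

```text
the job is handed in; nothing more can be done
None
```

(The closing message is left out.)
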